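# Lay out the bar station for the next drink

## Robot

A 6-joint arm with a two-finger parallel gripper is mounted at the origin on the work surface. World frame = base frame: x ahead of the robot, y to its left, z up, the work surface at z = 0. Lengths are in mm, angles in degrees, forces in N, time in s.
With the tool pointing down it reaches from about 375 to 825 mm from the base axis. Payload 5.5 kg.
Tool frame: the origin (TCP) lies on the centre line of the jaws, within the pads' length; the fingertips stand 25 mm ahead of it and the grasp point (between the pads) lies 6 mm ahead of it; z points along the fingers, y is the direction in which the jaws open and shut (so a half turn about z gives the same grasp; the last joint's range is limited). The gripper opens to 85 mm and grips with 20 to 120 N. Pads are 22 mm wide; open, the fingers measure 114 mm over their backs; the gripper's body (76 mm by 85 mm) begins 54 mm behind the grasp point. The pads swing forward as they close: fully open they stand 13 mm farther back than shut.
Start: joints at [0, 17.962, -2.699, 69.339, 0, 90], TCP at [599.996, -0, 256.299] pointing down, gripper open.
Joint ranges: [-152.73, 152.73], [-39.44, 99.34], [-58.76, 71.6], [-118.89, 123.64], [-81.53, 83.1], [-180, 180]. Speed limits (degrees/s): [136.94, 136.94, 172.46, 180, 180, 180].

## Interface

Orientations are given as [roll, pitch, yaw] about the fixed x, y, z axes, in that order (R = Rz(yaw) Ry(pitch) Rx(roll)).
In Python, from rig import env gives the robot as it stands. The module is installed in compiled form; this text tells all that it offers.
- The arm moves only by the tool servo_tool, never from a script. Its argument "motion" is a list of rows, each an object of numbers: "tx", "ty", "tz": the shift along the tool's x, y, z in mm; "turn": the turn about the tool's z in degrees. A call has 1 to 10 rows; each row shifts and turns the commanded pose from where the row before left it, along the tool's axes as they then stand; what a row does not reach is not made up. A row lasts 1/8 s, in which the tool goes at most 62.5 mm and 10.7 degrees, less where a joint would pass 70% of its speed; a pose out of reach is approached as far as the arm can. A call is refused whole if a number of a shift passes 62.5 or a number of a turn 10.7, either way. A call with a gripper value outside its range is refused whole. "gripper" is the opening, from 0 (shut) to 1 (fully open), set as the call begins (left out, the last holds). The fingers move at their own pace and stop on an object; "force" is the grip in N (left out, the last holds). Time passes only in rows, so rows that do not move let the fingers close. It gives the time, the measured TCP pose, the force and the opening at its end, in the units of the state.
- env.sense(): the state, without advancing time (a new reading comes with each control period).
- env.get_image(name): name is "scene" or "side" or "wrist"; returns (picture, depth): 480x640x3 uint8, red, green, blue; 480x640 float32, mm along the optical axis (not along the pixel's ray), 0 where there is no reading.
- env.camera_params(name): a dict with "mtx" (3x3 intrinsics, pixels), "k1" (the pictures are not rectified: a ray, as slopes to the right and down, at radius r is drawn at 1 + k1 r^2 times it, then the intrinsics apply), "extrinsics" (4x4, takes a point from world to camera coordinates); the wrist camera has in their place "T_tool_cam" (4x4, takes a point from camera to tool coordinates, whose origin is the TCP and whose axes are the flange's). Camera axes: x right, y down, z forward; pixel columns grow to the right and rows downward; lengths in mm; the calibration is good to about 2 mm. A picture is of the moment at which its call begins: read the wrist's pose just before it. camera_params takes no time and is no camera call.
- env.finish_job(): hands the job in, once; it reports no verdict.
The state is a dict: "time_s": time; "qpos": joint angles; "joint_velocities": joint speeds; "effort": joint torques, N m; "ee_pos": TCP position; "tool_rot": TCP orientation; "ft_force": force on the tool from outside, world axes, zero at the start; "torque": the same for the moment, N m; "width": finger opening in mm.
Only numpy, scipy, OpenCV 4.12 (cv2) and the standard library are available. Lean on these libraries where they do the work, as an engineer would, in place of code of your own. Each camera call takes 0.05 s, during which the arm holds its last target. There are 200 camera calls.

## Task

Lay out the bar for the next drink: stand the steel shaker tin in the middle of the round mat and close it with its cap, and stand the tall beaker in the middle of the square cork coaster. Stand the double-cone jigger beside the coaster, on the side towards the shaker, and the wooden stick box behind the coaster (the side away from the robot) with its broad face parallel to the coaster's edge; each is centred on its edge of the coaster with a clear gap of about 30 mm to it. Knock nothing over, and leave the short beaker and the bottle opener where they are.

Things in the scene. Friction and masses are not known exactly. Their poses are not given: they have to be found in the camera images.
- tin: Shaker tin: open, hollow, brushed-steel tapered cup, 110 mm tall, 50 mm across at the foot and 62 mm at the rim; the mouth is 57 mm wide inside (wall 2.5 mm). About 0.15 kg. Stands upright. Origin: centre of the underside, z up the axis; round, so its yaw means nothing.
- cap: Shaker cap: steel disc 72 mm across with a black knob, lying knob up. From its underside: tapered plug 43 to 47 mm across, 10 mm high; disc from 10 to 17 mm; knob 24 mm across from 17 to 45 mm. Seated, the plug is in the tin's mouth and the disc on the rim: the cap's origin is then 100 mm above the tin's. 0.08 kg. Origin: centre of the plug's underside, z up.
- beaker: Tall beaker: open, hollow, white plastic, 95 mm tall, 50 mm across at the foot and 58 mm at the rim. About 0.08 kg. Stands upright. Origin: centre of the underside, z up; round.
- jigger: Jigger (spirit measure): two steel cones joined at a narrow waist, 80 mm tall, 38 mm across at the foot, 16 mm at the waist (36 mm up), then widening again: 40 to 42 mm across from 60 to 80 mm up, where the open upper cup has nearly straight sides. About 0.09 kg. Stands upright. Origin: centre of the underside, z up; round.
- stickbox: Wooden cocktail-stick box: closed upright block, 40 mm deep (its x), 56 mm wide (its y), 80 mm tall, with a dark line round it and a dark slot in the top running along its width. About 0.18 kg. Its broad faces look along its own +x and -x; either may face the coaster. Origin: centre of the underside, z up.
- mat: Target, fixed: flat round rubber drip mat with grey rings, 100 mm across, 6 mm thick. The tin belongs in its middle. Either left or right of the coaster as seen from the robot. Origin: centre of its underside, on the counter (its top is 6 mm higher).
- coaster: Target, fixed: flat square cork coaster, 100 x 100 x 5 mm, turned by at most 20 degrees. Origin: centre of its underside, on the counter. +x points away from the robot, square to its far edge; +y to the robot's left, square to its left edge. So the box's centre belongs 100 mm along +x (50 + gap 30 + 20), the jigger's about 101 mm along +y or -y, whichever leads towards the mat.
- shortbeaker: Bystander, stays where it is: short white plastic beaker like the tall one but only 50 mm tall, 60 mm across at the rim. Stands among the things to be moved. Origin: centre of the underside.
- opener: Bystander, stays where it is: flat bottle opener 5 mm thick, about 133 mm long, lying crosswise on the counter in front of the robot. Origin: on its underside, near the middle; x along its length.
There are look-alikes about, which are no part of the job. Of the things shaped like the mat, the rubber one is meant. Leave any red look-alike of the stickbox alone.

How it is judged:
By the outcome, as a careful person would: the job done as asked, in the order asked, and still so for the second after the job is handed in, with the robot touching nothing.
It also fails if it takes over 128 s, if anything falls off the work surface, if the arm or the gripper's body presses on something with over 40 N, if the wrist force passes 120 N, or if a joint passes its speed limit or range.

## Working session

There is one attempt and no reset: what is moved stays moved. The work goes in short steps, Python scripts to look and compute and a tool call to move; the robot and the scene stay as the last step left them, time stands still between calls to the robot, and variables do not carry over. Pictures are saved under pics/ and viewed, about 12 in all and at most 16, crops included, and the job is handed in when it is done.

Besides the shell and the picture viewer there is one more tool, called after "Emit:" as a command line: name --argument value ..., lists and objects as JSON in quotes. servo_tool: Moves the arm, as the interface text tells. Its arguments: {"type":"object","properties":{"motion":{"type":"array","items":{"type":"object","properties":{"tx":{"type":"number"},"ty":{"type":"number"},"tz":{"type":"number"},"turn":{"type":"number"}}}},"gripper":{"type":"number"},"force":{"type":"number"}},"required":["motion"]}

```bash
mkdir -p pics
cat > h.py <<'E'
import numpy as np, cv2
from scipy.spatial.transform import Rotation as R
from rig import env
def T_wc(name, s=None):
    p=env.camera_params(name)
    if name!='wrist': return p, np.linalg.inv(np.array(p['extrinsics']))
    T=np.eye(4); T[:3,:3]=R.from_euler('xyz',s['tool_rot'],degrees=True).as_matrix(); T[:3,3]=s['ee_pos']
    return p, T@np.array(p['T_tool_cam'])
def rays(p,uv):
    K=np.array(p['mtx']); uv=np.asarray(uv,float).reshape(-1,2)
    d=(uv-[K[0,2],K[1,2]])/[K[0,0],K[1,1]]; x=d.copy()
    for _ in range(20): x=d/(1+p['k1']*(x**2).sum(1,keepdims=True))
    return np.c_[x,np.ones(len(x))]
def grab(name):
    s=env.sense(); im,d=env.get_image(name); p,T=T_wc(name,s)
    return im,d,p,T
def cloud(d,p,T):
    v,u=np.mgrid[:480,:640]; r=rays(p,np.c_[u.ravel(),v.ravel()])*d.reshape(-1,1)
    return (r@T[:3,:3].T+T[:3,3]).reshape(480,640,3)
def onz(p,T,uv,z):
    r=rays(p,uv)@T[:3,:3].T
    return T[:3,3]+r*((z-T[2,3])/r[:,2:3])
def save(n,im): cv2.imwrite('pics/'+n,cv2.cvtColor(im,cv2.COLOR_RGB2BGR))
E
python3 - <<'E'
from h import *
print(env.sense())
for n in ('scene','side','wrist'):
    im,d,p,T=grab(n); save(n+'0.png',im); np.savez('pics/%s0.npz'%n,im=im,d=d,T=T); print(n,p,T[:3].round(2).tolist())
E
```

```text
{'time_s': 0.0, 'qpos': array([-1.90448012e-03,  1.80029191e+01, -2.75530630e+00,  6.93385276e+01,
       -8.96596090e-04,  9.00029047e+01]), 'joint_velocities': array([ 0.03240665,  0.02231616,  0.07767639, -0.1100904 , -0.0487611 ,
        0.04045956]), 'effort': array([ 1.69644722e-03, -5.39594257e+01,  3.39749372e+01,  1.94567809e-02,
        9.49871333e-05,  6.01428906e-05]), 'ee_pos': array([ 5.99464637e+02, -2.47127666e-02,  2.55439576e+02]), 'tool_rot': array([-1.79903247e+02,  9.01499780e-04,  8.99951924e+01]), 'ft_force': array([-0.13100136,  0.02056452, -0.48908989]), 'torque': array([-0.0049759 ,  0.04459478,  0.02742631]), 'width': 85.16855867690174}
scene {'mtx': array([[603.35247868,   0.        , 324.90577972],
       [  0.        , 603.35247868, 240.50604373],
       [  0.        ,   0.        ,   1.        ]]), 'k1': -0.020181654919054305, 'extrinsics': array([[-7.54012094e-01,  6.56814679e-01, -7.76143512e-03,
         4.21764355e+02],
       [ 5.02697033e-01,  5.69401498e-01, -6.50444177e-01,
        -2.10530515e+02],
       [-4.22801911e-01, -4.94344426e-01, -7.5
[... 796 characters left out ...]
], [-0.74, -0.35, 0.57, -757.1], [-0.01, -0.85, -0.53, 672.44]]
wrist {'mtx': array([[357.86622093,   0.        , 318.47195635],
       [  0.        , 357.86622093, 240.24769576],
       [  0.        ,   0.        ,   1.        ]]), 'k1': -0.06486659668097214, 'T_tool_cam': array([[ 1.93507038e-04, -9.47342831e-01, -3.20221053e-01,
         8.24863515e+01],
       [ 9.99999981e-01,  1.71336767e-04,  9.74088851e-05,
        -4.65455322e-01],
       [-3.74139689e-05, -3.20221066e-01,  9.47342846e-01,
        -1.17200951e+02],
       [ 0.00000000e+00,  0.00000000e+00,  0.00000000e+00,
         1.00000000e+00]])} [[1.0, 0.0, -0.0, 599.25], [0.0, -0.95, -0.32, 82.49], [-0.0, 0.32, -0.95, 372.74]]
```

View pics/scene0.png

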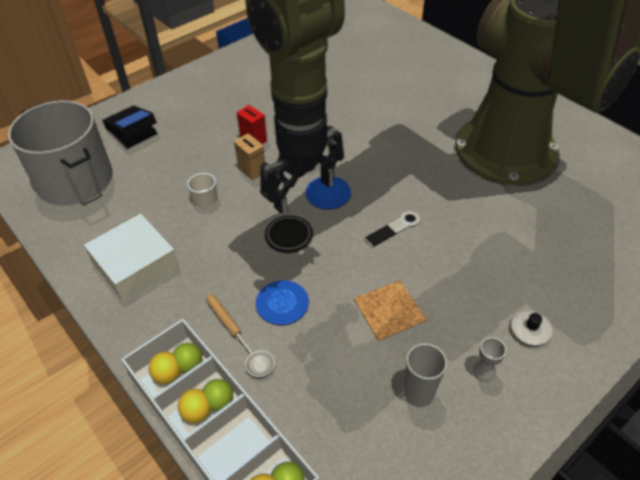

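View pics/side0.png

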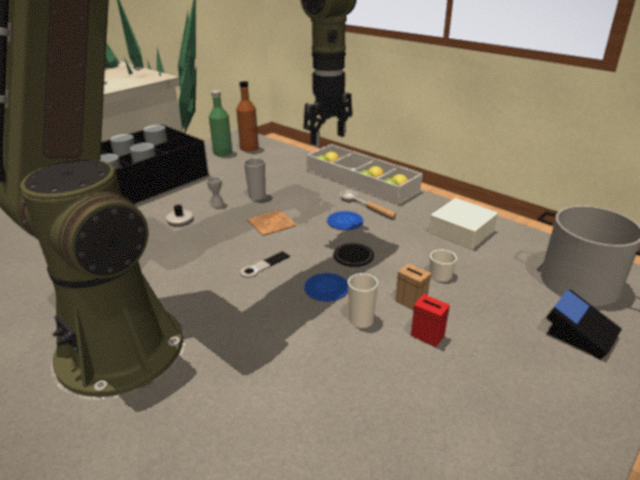

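Scene: the tin is at (425,372), the jigger at (490,355), the cap at (531,327) and the coaster at (390,308). The mat candidates are black rubber at (289,233) and blue at (283,302) and (328,192); the black ringed one fits. The box candidates are wooden at (250,157) and red at (252,122); I want the wooden one. Side view: the tall beaker is at (362,300) and the short one at (443,265).

I'll use an orthographic top-down rendering from both clouds to measure, plus an enlarged crop to confirm.

```bash
cat > top.py <<'E'
from h import *
P=[];C=[]
for n in ('scene','side'):
    z=np.load('pics/%s0.npz'%n); p,T=T_wc(n); c=cloud(z['d'],p,T); ok=z['d']>0
    P.append(c[ok]);C.append(z['im'][ok])
np.savez('pics/cl.npz',a=P[0],b=P[1],ca=C[0],cb=C[1])
# tops: x 300..900 , y -400..400; 1px=1.25mm. left of image = +y
W=np.zeros((520,640,3),np.uint8)
for i in (1,0):
    q=P[i];o=np.argsort(q[:,2]);q=q[o];c=C[i][o]
    m=(q[:,2]<140)&(q[:,2]>-20);q=q[m];c=c[m]
    u=((400-q[:,1])/1.25).astype(int);v=((900-q[:,0])/1.25).astype(int)
    k=(u>0)&(u<639)&(v>0)&(v<519)
    for du in (0,1):
        for dv in (0,1): W[v[k]+dv,u[k]+du]=c[k]
save('top.png',W)
E
python3 top.py
python3 - <<'E'
from h import *
a=cv2.imread('pics/scene0.png');b=cv2.imread('pics/side0.png')
x=cv2.resize(a[90:330,170:440],None,fx=1.48,fy=2,interpolation=3)
y=cv2.resize(b[180:340,290:490],None,fx=2,fy=3,interpolation=3)
x=cv2.resize(x,(400,480));y=cv2.resize(y,(400,480))
cv2.imwrite('pics/crop.png',np.hstack([x,y]))
E
```

```text
(no output)
```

View pics/top.png

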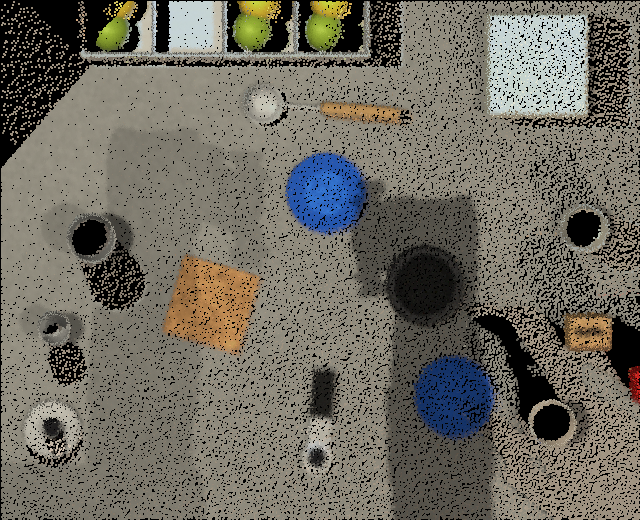

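View pics/crop.png

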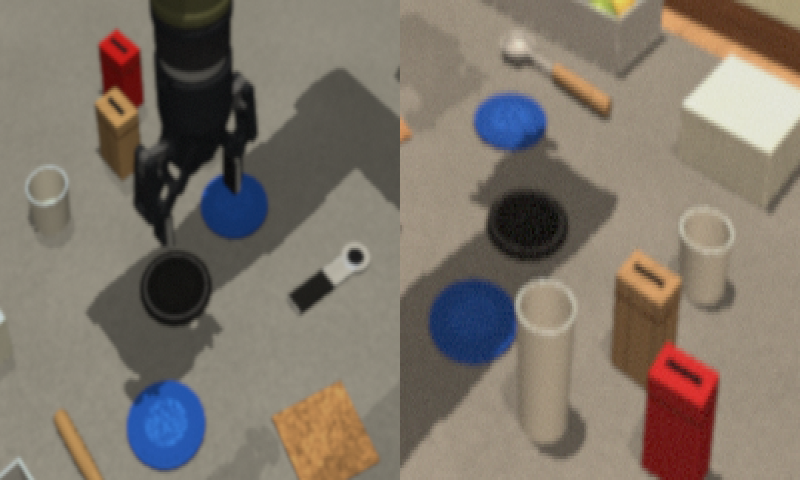

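The crop confirms the choices: the mat is the black ringed disc, the box is the wooden one with the slot, and the beaker is the tall white one in front of the blue disc. Next I'll fit positions.

```bash
cat > fit.py <<'E'
from h import *
from scipy.optimize import least_squares
def circ(q,r=None):
    c0=q.mean(0)
    f=lambda s: np.hypot(q[:,0]-s[0],q[:,1]-s[1])-(s[2] if r is None else r)
    s=least_squares(f,[*c0,30],loss='soft_l1',f_scale=1).x
    return s.round(1)
def near(P,x,y,R,z0,z1):
    return P[(np.hypot(P[:,0]-x,P[:,1]-y)<R)&(P[:,2]>z0)&(P[:,2]<z1)]
E
python3 - <<'E'
from fit import *
z=np.load('pics/cl.npz')
for k in 'ab':
    P=z[k];C=z['c'+k].astype(int)
    print(k,'table z',np.median(near(P,450,150,60,-20,20)[:,2]) )
    for n,x,y,h,r in [('tin',604,286,110,30),('beaker',372,-290,95,28),('jig',489,330,80,20.5),('short',615,-330,50,29)]:
        q=near(P,x,y,45,h-8,h+8)
        if len(q)>10: print(n,len(q),'zmax',np.percentile(q[:,2],95).round(1),circ(q[:,:2]),circ(q[:,:2],r))
    q=near(P,361,335,55,8,25); 
    if len(q)>10:
        h=cv2.minEnclosingCircle(q[:,:2].astype(np.float32)); print('cap',len(q),h)
    q=near(P,361,335,40,35,55)
    if len(q)>3: print('knob',len(q),cv2.minEnclosingCircle(q[:,:2].astype(np.float32)))
    q=near(P,484,-335,50,70,90)
    if len(q)>10: print('box',len(q),cv2.minAreaRect(q[:,:2].astype(np.float32)),np.median(q[:,2]))
    m=(C[:,0]>C[:,2]+50)&(np.hypot(P[:,0]-519,P[:,1]-135)<85)&(P[:,2]<20)
    print('coaster',m.sum(),cv2.minAreaRect(P[m,:2].astype(np.float32)),P[m].mean(0))
    m=(C.sum(1)<110)&(np.hypot(P[:,0]-542,P[:,1]+130)<60)&(P[:,2]<20)
    q=near(P,542,-130,60,3,15)
    print('mat',m.sum(),cv2.minEnclosingCircle(P[m,:2].astype(np.float32)),len(q),q[:,:2].mean(0) if len(q) else 0)
E
```

```text
a table z 2.4698193857645947
tin 389 zmax 113.1 [603.8 287.4  29.3] [603.8 287.4  30. ]
jig 259 zmax 83.0 [490.9 333.8  19.4] [490.9 333.7  30. ]
short 245 zmax 53.7 [ 615.7 -328.7   27.9] [ 615.6 -328.4   30. ]
cap 925 ((364.9621276855469, 337.50390625), 37.58943176269531)
knob 166 ((365.3505859375, 336.00494384765625), 12.226064682006836)
box 419 ((487.8450927734375, -335.7877502441406), (41.98471450805664, 60.693359375), 0.3581705689430237) 81.30865946154734
coaster 2482 ((519.49658203125, 135.01382446289062), (105.08039855957031, 104.31543731689453), 74.0755844116211) [522.26067412 137.71033155   6.42645934]
mat 1039 ((546.8886108398438, -126.40463256835938), 48.02737808227539) 1586 [ 545.64764947 -128.47584741]
b table z 2.313425039883441
tin 127 zmax 111.1 [600.1 288.4  28.7] [600.2 288.4  30. ]
beaker 266 zmax 96.7 [ 371.2 -289.9   27.4] [ 371.2 -289.9   30. ]
jig 78 zmax 80.8 [488.7 331.8  19.6] [488.7 331.8  30. ]
short 229 zmax 51.9 [ 613.7 -329.5   27.9] [ 613.9 -329.3   30. ]
cap 255 ((363.5452575683594, 334.5523986816406), 37.666683197021484)
knob 54 ((363.6856689453125, 333.0253601074219), 12.966821670532227)
box 450 ((484.53759765625, -335.0048828125), (57.07918930053711, 45.162086486816406), 89.11947631835938) 80.32441971294566
coaster 738 ((522.5640258789062, 136.1707763671875), (105.44569396972656, 107.92139434814453), 73.5613021850586) [517.33833831 133.86593837   6.30817267]
mat 578 ((538.8435668945312, -134.0689697265625), 47.70580291748047) 793 [ 538.96783154 -132.11609295]
```

Emit:
servo_tool --motion '[{"tx": 57.5}, {"tx": 57.5}, {"tx": 57.5}, {"tx": 57.5}, {"tx": 58, "ty": 2}, {}, {}]' --gripper 1 --force 40

```text
$.motion[0]: bad value
```

```bash
cat > w.py <<'E'
import sys
from fit import *
n=sys.argv[1]; s=env.sense(); im,d,p,T=grab('wrist'); c=cloud(d,p,T); save(n+'.png',im)
print(s['ee_pos'].round(1),s['tool_rot'].round(1),s['time_s'],s['width'].round(1),s['ft_force'].round(1))
P=c[d>0];C=im[d>0].astype(int)
np.savez('pics/%s.npz'%n,P=P,C=C)
for a in sys.argv[2:]:
    x,y,z,r=map(float,a.split(','))
    q=near(P,x,y,r+12,z-4,z+6)
    if len(q)>20: print(a,len(q),'free',circ(q[:,:2]),'z',np.percentile(q[:,2],90).round(1))
m=(C[:,0]>C[:,2]+50)&(np.hypot(P[:,0]-519,P[:,1]-135)<85)&(P[:,2]<20)
if m.sum()>500: print('coaster',m.sum(),cv2.minAreaRect(P[m,:2].astype(np.float32)))
m=(np.hypot(P[:,0]-542,P[:,1]+130)<60)&(P[:,2]<15)&(P[:,2]>3.5)
if m.sum()>500: print('mat',m.sum(),cv2.minEnclosingCircle(P[m,:2].astype(np.float32)), P[m].mean(0))
E
python3 w.py w1 602,288,110,30 490,333,80,20
```

```text
Traceback (most recent call last):
  File "w.py", line 4, in <module>
    print(s['ee_pos'].round(1),s['tool_rot'].round(1),s['time_s'],s['width'].round(1),s['ft_force'].round(1))
                                                                  ^^^^^^^^^^^^^^^^
AttributeError: 'float' object has no attribute 'round'
```

View pics/w1.png

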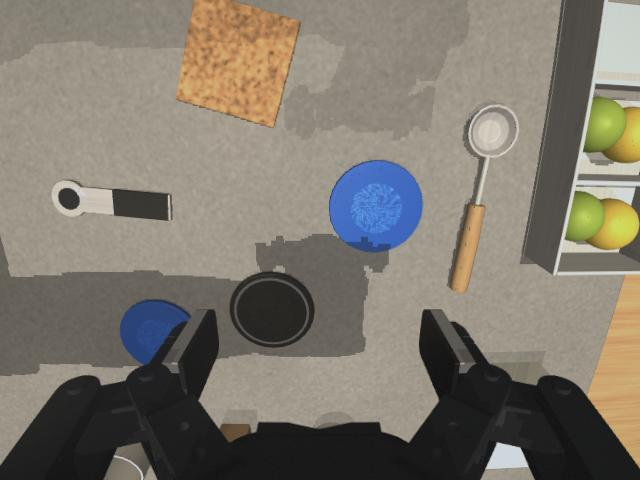

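The call was refused, probably because each row needs all four keys, so the arm is still at its start pose. This wrist view shows the coaster at (240,60), the black mat at (272,310) and the opener at (112,200).

Emit:
servo_tool --motion '[{"tx": 57.5, "ty": 0, "tz": 0, "turn": 0}, {"tx": 57.5, "ty": 0, "tz": 0, "turn": 0}, {"tx": 57.5, "ty": 0, "tz": 0, "turn": 0}, {"tx": 57.5, "ty": 0, "tz": 0, "turn": 0}, {"tx": 58, "ty": 2, "tz": 0, "turn": 0}, {"tx": 0, "ty": 0, "tz": 0, "turn": 0}, {"tx": 0, "ty": 0, "tz": 0, "turn": 0}]' --gripper 1 --force 40

```text
time_s: 1.08
ee_pos: [601.7, 287.9, 255.8]
tool_rot: [-180.0, 0.1, 90.0]
ft_force: [0.1, -0.2, -0.1]
width: 85.3
```

```bash
sed -i "s/s\['width'\].round(1)/s['width']/" w.py
python3 w.py w1 602,288,110,30 490,333,80,20
python3 - <<'E'
from h import *
z=np.load('pics/wrist0.npz');p,_=T_wc('side');p=env.camera_params('wrist')
c=cloud(z['d'],p,z['T']);P=c[z['d']>0];C=z['im'][z['d']>0].astype(int)
m=(C[:,0]>C[:,2]+50)&(np.hypot(P[:,0]-519,P[:,1]-135)<85)&(P[:,2]<20)
print('coaster',m.sum(),cv2.minAreaRect(P[m,:2].astype(np.float32)))
m=(np.hypot(P[:,0]-542,P[:,1]+130)<62)&(C.sum(1)<100)&(P[:,2]<15)
print('mat',m.sum(),cv2.minEnclosingCircle(P[m,:2].astype(np.float32)),P[m].mean(0))
E
```

```text
[601.7 287.9 255.8] [-1.8e+02  1.0e-01  9.0e+01] 1.075 85.29178595744209 [ 0.1 -0.2 -0.1]
602,288,110,30 906 free [602.  288.4  29.3] z 110.3
490,333,80,20 559 free [489.7 334.6  19.4] z 80.2
coaster 5397 ((519.96826171875, 137.74876403808594), (99.85506439208984, 99.78131866455078), 73.70763397216797)
coaster 11509 ((519.2939453125, 138.17410278320312), (100.43326568603516, 102.11380767822266), 73.46961212158203)
mat 7 ((583.3590698242188, -102.63896179199219), 12.035571098327637) [ 584.98456878 -104.08446821    3.91275374]
```

The wrist camera agrees: tin at (602,288), coaster at (520,137.8) with yaw -16.4°. I'll descend onto the tin.

Emit:
servo_tool --motion '[{"tx": 0, "ty": 0, "tz": 55, "turn": 0}, {"tx": 0, "ty": 0, "tz": 55, "turn": 0}, {"tx": 0, "ty": 0, "tz": 35, "turn": 0}, {"tx": 0, "ty": 0, "tz": 20, "turn": 0}, {"tx": 0, "ty": 0, "tz": 0, "turn": 0}]'

```text
time_s: 1.75
ee_pos: [600.8, 285.6, 89.6]
tool_rot: [-179.8, 0.1, 89.9]
ft_force: [-0.1, -0.6, -0.2]
width: 85.6
```

Emit:
servo_tool --motion '[{"tx": 0, "ty": 0, "tz": 0, "turn": 0}, {"tx": 0, "ty": 0, "tz": 0, "turn": 0}, {"tx": 0, "ty": 0, "tz": 0, "turn": 0}, {"tx": 0, "ty": 0, "tz": 0, "turn": 0}, {"tx": 0, "ty": 0, "tz": 0, "turn": 0}, {"tx": 0, "ty": 0, "tz": 0, "turn": 0}]' --gripper 0 --force 40

```text
time_s: 2.5
ee_pos: [603.1, 288.2, 93.4]
tool_rot: [179.8, -0.0, 90.0]
ft_force: [-1.0, -1.5, 7.0]
width: 60.5
```

Emit:
servo_tool --motion '[{"tx": 0, "ty": 0, "tz": -20, "turn": 0}, {"tx": 0, "ty": 0, "tz": -50, "turn": 0}, {"tx": 0, "ty": 0, "tz": -50, "turn": 0}, {"tx": 0, "ty": 0, "tz": -30, "turn": 0}, {"tx": 0, "ty": 0, "tz": 0, "turn": 0}]'

```text
time_s: 3.12
ee_pos: [603.7, 288.8, 244.9]
tool_rot: [179.7, -0.2, 90.0]
ft_force: [0.1, -0.6, -2.0]
width: 60.7
```

Emit:
servo_tool --motion '[{"tx": -50, "ty": -10, "tz": 0, "turn": 0}, {"tx": -60, "ty": -10, "tz": 0, "turn": 0}, {"tx": -60, "ty": -10, "tz": 0, "turn": 0}, {"tx": -60, "ty": -10, "tz": 0, "turn": 0}, {"tx": -58, "ty": -20, "tz": 0, "turn": 0}, {"tx": 0, "ty": 0, "tz": 0, "turn": 0}, {"tx": 0, "ty": 0, "tz": 0, "turn": 0}]'

```text
time_s: 4.0
ee_pos: [541.6, 0.0, 240.3]
tool_rot: [-179.9, -0.0, 90.0]
ft_force: [-0.7, 0.2, -1.4]
width: 60.1
```

```bash
python3 w.py w2
python3 - <<'E'
from fit import *
z=np.load('pics/w2.npz');P=z['P'];C=z['C']
m=(np.hypot(P[:,0]-542,P[:,1]+130)<75)&(P[:,2]<15)&(C.sum(1)<130)&(P[:,2]>-5)
q=P[m]; print(len(q),np.percentile(q,[0,2,50,98,100],axis=0).round(1).tolist())
q=P[(np.hypot(P[:,0]-542,P[:,1]+130)<75)&(P[:,2]<20)];print(np.histogram(q[:,2],bins=np.arange(-5,15,1)))
E
```

```text
[541.6   0.  240.3] [-179.9   -0.    90. ] 4.0 60.05609274169724 [-0.7  0.2 -1.4]
coaster 12405 ((519.7107543945312, 138.0196075439453), (100.6064453125, 101.44429779052734), 73.72640228271484)Traceback (most recent call last):
  File "<stdin>", line 4, in <module>
    return _quantile_unchecked(
        a, q, axis, out, overwrite_input, method, keepdims, weights)
    return _ureduce(a,
                    func=_quantile_ureduce_func,
    ...<5 lines>...
                    overwrite_input=overwrite_input,
                    method=method)
    r = func(a, **kwargs)
    result = _quantile(arr,
                       quantiles=q,
    ...<2 lines>...
                       out=out,
                       weights=wgt)
    slices_having_nans = np.isnan(arr[-1, ...])
                                  ~~~^^^^^^^^^
IndexError: index -1 is out of bounds for axis 0 with size 0
```

View pics/w2.png

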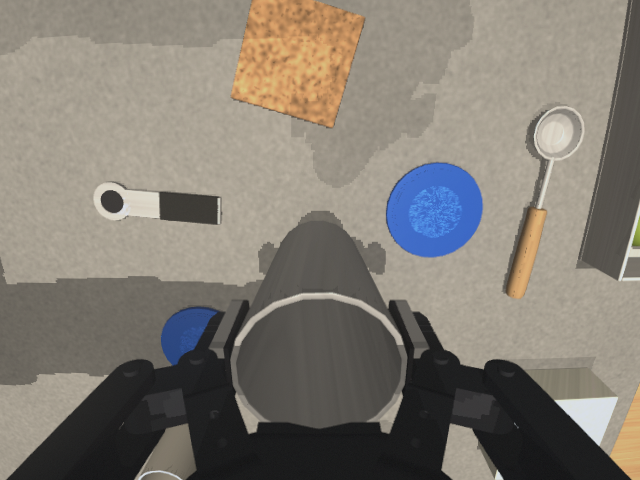

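The tin hides the mat here. I'll fit the mat in the start wrist picture, where it showed clearly at (272,310), and measure the tin in the hand.

Run:
```python
from fit import *
z=np.load('pics/wrist0.npz');p=env.camera_params('wrist');im=z['im'];T=z['T']
T=T.copy()
g=im.max(2).astype(np.uint8)
print(np.unique(g[310,215:330]//4*4,return_counts=True), g[310,220:240],g[310,305:325])
for th in (45,55,65):
    m=((g<th)*255).astype(np.uint8); m[:, :215]=0; m[:,330:]=0; m[:260]=0; m[355:]=0
    n,l,st,c=cv2.connectedComponentsWithStats(m); i=1+st[1:,4].argmax()
    k=max(cv2.findContours((l==i).astype(np.uint8),0,1)[0],key=len)[:,0]
    k=cv2.convexHull(k)[:,0]
    w=onz(p,T,k,6.); print(th,st[i],circ(w[:,:2]),cv2.minEnclosingCircle(w[:,:2].astype(np.float32)))
for n in('scene','side'):
    z=np.load('pics/%s0.npz'%n);p,T=T_wc(n);g=z['im'].max(2)
    b=(255,210,330,270) if n=='scene' else (325,238,380,275)
    for th in (45,55,65):
        m=np.zeros((480,640),np.uint8); m[b[1]:b[3],b[0]:b[2]]=(g<th)[b[1]:b[3],b[0]:b[2]]
        if n=='scene': m[:218]=0
        k=max(cv2.findContours(m,0,1)[0],key=len)[:,0];k=cv2.convexHull(k)[:,0]
        w=onz(p,T,k,6.);print(n,th,circ(w[:,:2]))
z=np.load('pics/w2.npz');P=z['P']
q=near(P,541,0,36,200,300); 
print(np.percentile(q[:,2],[50,99]))
# rim band
top=near(P,541,0,36,225,275)
for a in range(225,275,3):
    qq=top[(top[:,2]>a)&(top[:,2]<a+3)]; print(a,len(qq),end=' ')
```

```text
(array([ 36,  40,  44,  48,  52,  56,  72,  76,  80,  88,  92,  96, 100,
       104, 108], dtype=uint8), array([23, 52,  2,  1,  1,  1,  1,  1,  1,  1,  2,  2, 13, 11,  3])) [105 106 104 103 101 101  98  99 100  83  40  39  41  47  77  91  75  46
  40  39] [ 39  57  93  92  51  39  39  40  38  53 105 106 105 103 101 101 103 104
 103 103]
45 [ 238  281   68   61 3255] [ 543.8 -129.9   40. ] ((543.7183227539062, -129.8391876220703), 40.27814865112305)
55 [ 237  281   70   61 3320] [ 543.7 -129.9   40.3] ((543.7338256835938, -129.9085693359375), 40.54859924316406)
65 [ 237  281   70   61 3370] [ 543.7 -129.9   40.7] ((543.7286376953125, -129.8730010986328), 40.91413497924805)
scene 45 [ 545.6 -129.6   48.6]
scene 55 [ 545.2 -129.9   50. ]
scene 65 [ 545.1 -129.5   50.9]
side 45 [ 539.7 -133.    48. ]
side 55 [ 540.  -133.    48.8]
side 65 [ 540.7 -131.8   50.8]
[251.05981093 299.58340125]
225 1026 228 1108 231 1207 234 1246 237 1401 240 1450 243 1555 246 1684 249 1832 252 1701 255 3635 258 247 261 61 264 107 267 174 270 263 273 217
```

Run:
```python
from fit import *
z=np.load('pics/w2.npz');P=z['P']
q=near(P,541,0,36,254.5,259); q=q[q[:,1]>-100]
print(circ(q[:,:2]),np.histogram(q[:,2],8))
q=near(P,541,0,45,130,230);print(np.percentile(q[:,2],[0.5,5]))
```

```text
[541.2   1.   29.6] (array([ 313,  511,  871, 1056,  716,  364,  181,   58]), array([254.50031682, 255.06026968, 255.62022254, 256.1801754 ,
       256.74012826, 257.30008112, 257.86003397, 258.41998683,
       258.97993969]))
[150.31774578 165.85370453]
```

Emit:
servo_tool --motion '[{"tx": -40, "ty": 0, "tz": 10, "turn": 0}, {"tx": -50, "ty": 2, "tz": 20, "turn": 0}, {"tx": -40, "ty": 0, "tz": 30, "turn": 0}, {"tx": 0, "ty": 0, "tz": 40, "turn": 0}, {"tx": 0, "ty": 0, "tz": 20, "turn": 0}, {"tx": 0, "ty": 0, "tz": 10, "turn": 0}, {"tx": 0, "ty": 0, "tz": 0, "turn": 0}]'

```text
time_s: 4.92
ee_pos: [544.1, -129.0, 110.7]
tool_rot: [-179.9, -0.0, 90.1]
ft_force: [-0.1, -0.3, -2.3]
width: 60.3
```

Emit:
servo_tool --motion '[{"tx": -1, "ty": 0, "tz": 4, "turn": 0}, {"tx": 0, "ty": 0, "tz": 3, "turn": 0}, {"tx": 0, "ty": 0, "tz": 1, "turn": 0}, {"tx": 0, "ty": 0, "tz": 0, "turn": 0}]'

```text
time_s: 5.42
ee_pos: [544.1, -131.1, 103.5]
tool_rot: [180.0, 0.0, 90.0]
ft_force: [0.9, -0.4, -2.2]
width: 60.5
```

Emit:
servo_tool --motion '[{"tx": 0, "ty": 0, "tz": 1, "turn": 0}, {"tx": 0, "ty": 0, "tz": 1, "turn": 0}, {"tx": 0, "ty": 0, "tz": 0, "turn": 0}]'

```text
time_s: 5.8
ee_pos: [543.9, -131.0, 101.2]
tool_rot: [-180.0, -0.0, 90.0]
ft_force: [0.1, 0.1, -2.4]
width: 60.6
```

Emit:
servo_tool --motion '[{"tx": 0, "ty": 0, "tz": 1, "turn": 0}, {"tx": 0, "ty": 0, "tz": 0, "turn": 0}]'

```text
time_s: 6.05
ee_pos: [543.9, -131.0, 100.2]
tool_rot: [-180.0, -0.0, 90.0]
ft_force: [-0.0, 0.5, -1.7]
width: 60.6
```

Emit:
servo_tool --motion '[{"tx": 0, "ty": 0, "tz": 1, "turn": 0}, {"tx": 0, "ty": 0, "tz": 1, "turn": 0}, {"tx": 0, "ty": 0, "tz": 0, "turn": 0}]'

```text
time_s: 6.42
ee_pos: [544.2, -131.4, 99.5]
tool_rot: [180.0, 0.1, 90.0]
ft_force: [-3.0, -0.6, 7.3]
width: 60.5
```

Emit:
servo_tool --motion '[{"tx": 0, "ty": 0, "tz": 0, "turn": 0}, {"tx": 0, "ty": 0, "tz": 0, "turn": 0}, {"tx": 0, "ty": 0, "tz": 0, "turn": 0}, {"tx": 0, "ty": 0, "tz": 0, "turn": 0}, {"tx": 0, "ty": 0, "tz": 0, "turn": 0}]' --gripper 1

```text
time_s: 7.05
ee_pos: [544.0, -131.0, 98.2]
tool_rot: [-180.0, -0.0, 90.0]
ft_force: [-0.1, -0.4, -0.5]
width: 85.7
```

Emit:
servo_tool --motion '[{"tx": 0, "ty": 0, "tz": -20, "turn": 0}, {"tx": 0, "ty": 0, "tz": -55, "turn": 0}, {"tx": 0, "ty": 0, "tz": -60, "turn": 0}, {"tx": 55, "ty": 0, "tz": -20, "turn": 0}, {"tx": 60, "ty": 0, "tz": 0, "turn": 0}, {"tx": 0, "ty": 0, "tz": 0, "turn": 0}]'

```text
time_s: 7.8
ee_pos: [544.0, -12.6, 253.8]
tool_rot: [180.0, -0.1, 90.3]
ft_force: [-0.4, -0.1, -0.8]
width: 85.5
```

```bash
python3 w.py w3 544,-130,116,30
python3 - <<'E'
from fit import *
for n in ('scene','side'):
    im,d,p,T=grab(n);P=cloud(d,p,T)[d>0];q=near(P,544,-130,42,112,124);print(n,len(q),circ(q[:,:2]),np.percentile(q[:,2],90))
E
```

```text
[544.  -12.6 253.8] [ 1.80e+02 -1.00e-01  9.03e+01] 7.8 85.53525949166695 [-0.4 -0.1 -0.8]
544,-130,116,30 809 free [ 543.1 -130.4   29.5] z 116.0
coaster 10923 ((519.6924438476562, 137.5552978515625), (99.506103515625, 101.1762924194336), 73.77037811279297)
mat 2989 ((543.7279052734375, -129.35025024414062), 49.788875579833984) [ 543.84855901 -113.51202089    6.16375422]
scene 192 [ 545.5 -132.    29.4] 118.84972251472054
side 133 [ 542.  -131.3   29.4] 117.69796718839325
```

View pics/w3.png

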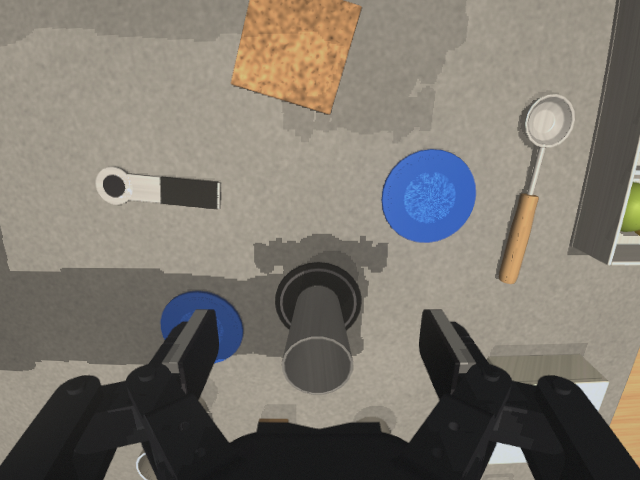

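The tin stands upright in the middle of the mat, at (543,-130) against a mat centre of (543.7,-129.4). Next is the cap.

Emit:
servo_tool --motion '[{"tx": 50, "ty": -20, "tz": 0, "turn": 0}, {"tx": 55, "ty": -30, "tz": 0, "turn": 0}, {"tx": 55, "ty": -30, "tz": 0, "turn": 0}, {"tx": 55, "ty": -30, "tz": 0, "turn": 0}, {"tx": 55, "ty": -30, "tz": 0, "turn": 0}, {"tx": 55, "ty": -30, "tz": 0, "turn": 0}, {"tx": 26, "ty": -10, "tz": 0, "turn": 0}, {"tx": 0, "ty": 0, "tz": 0, "turn": 0}, {"tx": 0, "ty": 0, "tz": 0, "turn": 0}]'

```text
time_s: 9.07
ee_pos: [365.0, 333.1, 253.0]
tool_rot: [-180.0, 0.1, 89.9]
ft_force: [0.7, -0.3, -1.1]
width: 85.1
```

```bash
python3 w.py w4 490,334,80,20
python3 - <<'E'
from fit import *
z=np.load('pics/w4.npz');P=z['P']
q=near(P,364,335,30,36,52);print('knob',len(q),cv2.minEnclosingCircle(q[:,:2].astype(np.float32)),np.median(q[:,2]))
q=near(P,364,335,50,12,22);print('disc',len(q),cv2.minEnclosingCircle(q[:,:2].astype(np.float32)),np.median(q[:,2]))
E
```

```text
[365.  333.1 253. ] [-1.80e+02  1.00e-01  8.99e+01] 9.075 85.0883099838773 [ 0.7 -0.3 -1.1]
490,334,80,20 518 free [488.8 334.8  19.5] z 80.2
coaster 1616 ((521.5204467773438, 135.52606201171875), (103.77794647216797, 104.4961166381836), 73.97412109375)
knob 502 ((364.0804748535156, 336.88818359375), 11.936909675598145) 44.321148163529216
disc 3264 ((363.98687744140625, 336.5901184082031), 36.05535888671875) 16.33766228681776
```

Emit:
servo_tool --motion '[{"tx": 2, "ty": 0, "tz": 50, "turn": 0}, {"tx": 0, "ty": 0, "tz": 60, "turn": 0}, {"tx": 0, "ty": 0, "tz": 60, "turn": 0}, {"tx": 0, "ty": 0, "tz": 26, "turn": 0}, {"tx": 0, "ty": 0, "tz": 10, "turn": 0}, {"tx": 0, "ty": 0, "tz": 0, "turn": 0}, {"tx": 0, "ty": 0, "tz": 0, "turn": 0}]'

```text
time_s: 10.0
ee_pos: [365.6, 337.0, 48.8]
tool_rot: [179.9, -0.1, 90.0]
ft_force: [-0.4, 0.2, -0.1]
width: 85.5
```

Emit:
servo_tool --motion '[{"tx": 0, "ty": 0, "tz": 0, "turn": 0}, {"tx": 0, "ty": 0, "tz": 0, "turn": 0}, {"tx": 0, "ty": 0, "tz": 0, "turn": 0}, {"tx": 0, "ty": 0, "tz": 0, "turn": 0}, {"tx": 0, "ty": 0, "tz": 0, "turn": 0}, {"tx": 0, "ty": 0, "tz": 0, "turn": 0}, {"tx": 0, "ty": 0, "tz": 0, "turn": 0}, {"tx": 0, "ty": 0, "tz": 0, "turn": 0}]' --gripper 0 --force 40

```text
time_s: 11.0
ee_pos: [364.5, 336.5, 47.7]
tool_rot: [180.0, -0.0, 90.0]
ft_force: [-1.1, -1.3, 6.1]
width: 22.4
```

Emit:
servo_tool --motion '[{"tx": 0, "ty": 0, "tz": -20, "turn": 0}, {"tx": 0, "ty": 0, "tz": -55, "turn": 0}, {"tx": 0, "ty": 0, "tz": -60, "turn": 0}, {"tx": 0, "ty": 0, "tz": -60, "turn": 0}, {"tx": 0, "ty": 0, "tz": 0, "turn": 0}, {"tx": 0, "ty": 0, "tz": 0, "turn": 0}]'

```text
time_s: 11.75
ee_pos: [364.0, 336.1, 241.6]
tool_rot: [-180.0, 0.0, 90.0]
ft_force: [0.4, 0.4, -1.3]
width: 22.5
```

```bash
python3 w.py w5
python3 - <<'E'
from fit import *
s=env.sense()
z=np.load('pics/w5.npz');P=z['P']
q=near(P,364,337,45,195,224);e=np.histogram(q[:,2],bins=np.arange(195,226,2));print(e[0],e[1][0])
E
```

```text
[364.  336.1 241.6] [-180.    0.   90.] 11.75 22.520963332801372 [ 0.4  0.4 -1.3]
coaster 2372 ((528.72119140625, 161.03964233398438), (51.8099365234375, 103.56207275390625), 73.17386627197266)
[   0    0    0    9  103  250 1952 5747  982   60  116  117  136  199
  113] 195
```

View pics/w5.png

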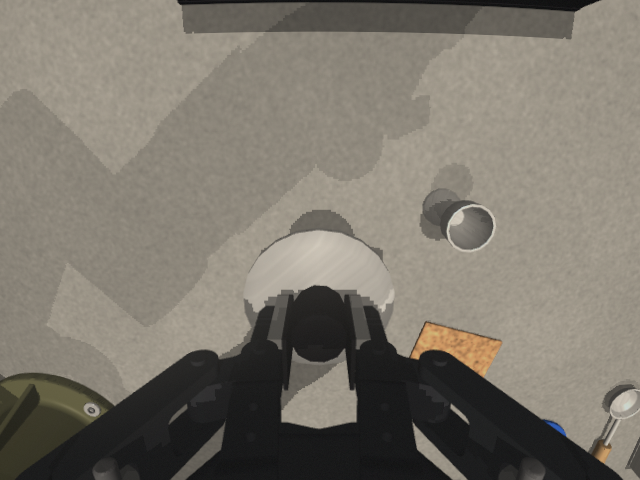

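Run:
```python
from fit import *
z=np.load('pics/w5.npz');P=z['P'];C=z['C']
q=near(P,364,337,45,205,214);q=q[C[(np.hypot(P[:,0]-364,P[:,1]-337)<45)&(P[:,2]>205)&(P[:,2]<214)].sum(1)>240]
# outer edge by angle, front half
a=np.degrees(np.arctan2(q[:,1]-337,q[:,0]-364));E=[]
for t in range(-20,200,8):
    k=q[(abs(a-t)<4)]
    if len(k)>20: r=np.hypot(*(k[:,:2]-[364,337]).T);E.append(k[r.argsort()[-2]][:2])
E=np.array(E);print(len(E),circ(E),circ(E,36))
A=np.c_[q,np.ones(len(q))][:,[0,1,3]];print(np.linalg.lstsq(A,q[:,2],rcond=None)[0],np.median(q[:,2]))
```

```text
26 [363.6 336.4  35.8] [363.6 336.2  30. ]
[-1.39741543e-03 -5.22120057e-03  2.12077726e+02] 210.04228321985133
```

Emit:
servo_tool --motion '[{"tx": -50, "ty": 20, "tz": 0, "turn": 0}, {"tx": -58, "ty": 30, "tz": 0, "turn": 0}, {"tx": -60, "ty": 30, "tz": 0, "turn": 0}, {"tx": -60, "ty": 30, "tz": 0, "turn": 0}, {"tx": -60, "ty": 30, "tz": 0, "turn": 0}, {"tx": -60, "ty": 20, "tz": 0, "turn": 0}, {"tx": -60, "ty": 10, "tz": 0, "turn": 0}, {"tx": -59, "ty": 9, "tz": 0, "turn": 0}, {"tx": 0, "ty": 0, "tz": 0, "turn": 0}, {"tx": 0, "ty": 0, "tz": 0, "turn": 0}]'

```text
time_s: 13.05
ee_pos: [534.5, -114.9, 240.3]
tool_rot: [-179.8, -0.1, 90.0]
ft_force: [0.2, 0.5, -0.6]
width: 22.7
```

Emit:
servo_tool --motion '[{"tx": -16, "ty": 9, "tz": 20, "turn": 0}, {"tx": 0, "ty": 0, "tz": 20, "turn": 0}, {"tx": 0, "ty": 0, "tz": 0, "turn": 0}, {"tx": 0, "ty": 0, "tz": 0, "turn": 0}]'

```text
time_s: 13.55
ee_pos: [544.8, -130.6, 202.1]
tool_rot: [-180.0, -0.0, 90.1]
ft_force: [-1.4, 1.6, -0.8]
width: 22.5
```

Run:
```python
from fit import *
L=[]
for i in range(4):
    L.append(env.sense()['ee_pos'])
    n='scene' if i%2 else 'side'; im,d,p,T=grab(n);P=cloud(d,p,T)[d>0]
    q=near(P,544,-130,45,168,178); k=near(P,544,-130,42,112,122)
    print(n,len(q),len(k),q[:,2].mean(),circ(k[:,:2]) if len(k)>20 else'')
    if len(q)>20: print(cv2.minEnclosingCircle(q[:,:2].astype(np.float32)))
print(np.mean(L,0),L)
```

```text
side 288 130 172.01358348429054 [ 542.3 -130.9   29.3]
((544.284423828125, -131.7215118408203), 38.133636474609375)
scene 560 148 172.7808113147885 [ 545.3 -131.8   29.2]
((546.3666381835938, -130.6646728515625), 36.51808547973633)
side 303 128 172.71622907078105 [ 541.8 -131.6   29.4]
((541.9977416992188, -134.73919677734375), 38.15909194946289)
scene 568 144 173.1332866184518 [ 545.  -132.    29.5]
((546.2449340820312, -131.4210205078125), 37.14228057861328)
[ 545.06893561 -130.84378613  202.70934533] [array([ 544.75586929, -130.63387276,  202.14469178]), array([ 545.06426891, -130.81540448,  202.67948016]), array([ 545.21803967, -130.9275672 ,  202.95168673]), array([ 545.23756456, -130.99830007,  203.06152266])]
```

Emit:
servo_tool --motion '[{"tx": 0, "ty": -1.3, "tz": 15, "turn": 0}, {"tx": 0, "ty": 0, "tz": 15, "turn": 0}, {"tx": 0, "ty": 0, "tz": 10, "turn": 0}, {"tx": 0, "ty": 0, "tz": 5, "turn": 0}, {"tx": 0, "ty": 0, "tz": 0, "turn": 0}, {"tx": 0, "ty": 0, "tz": 0, "turn": 0}]'

```text
time_s: 14.5
ee_pos: [543.7, -131.2, 157.7]
tool_rot: [180.0, 0.0, 90.0]
ft_force: [0.8, 0.2, -1.2]
width: 22.6
```

Emit:
servo_tool --motion '[{"tx": 0, "ty": 0, "tz": 1.5, "turn": 0}, {"tx": 0, "ty": 0, "tz": 1.5, "turn": 0}, {"tx": 0, "ty": 0, "tz": 0, "turn": 0}]'

```text
time_s: 14.88
ee_pos: [543.3, -131.2, 154.3]
tool_rot: [-180.0, -0.0, 90.0]
ft_force: [0.3, -0.1, -0.5]
width: 22.8
```

Emit:
servo_tool --motion '[{"tx": 0, "ty": 0, "tz": 1, "turn": 0}, {"tx": 0, "ty": 0, "tz": 0, "turn": 0}]'

```text
time_s: 15.12
ee_pos: [543.6, -131.2, 153.8]
tool_rot: [180.0, 0.0, 90.0]
ft_force: [-1.9, 0.9, 2.8]
width: 22.8
```

Emit:
servo_tool --motion '[{"tx": 0, "ty": 0, "tz": 0, "turn": 0}, {"tx": 0, "ty": 0, "tz": 0, "turn": 0}, {"tx": 0, "ty": 0, "tz": 0, "turn": 0}, {"tx": 0, "ty": 0, "tz": 0, "turn": 0}, {"tx": 0, "ty": 0, "tz": -30, "turn": 0}, {"tx": 0, "ty": 0, "tz": -50, "turn": 0}, {"tx": 50, "ty": 0, "tz": -30, "turn": 0}, {"tx": 60, "ty": 0, "tz": 0, "turn": 0}, {"tx": 0, "ty": 0, "tz": 0, "turn": 0}]' --gripper 1

```text
time_s: 16.25
ee_pos: [543.5, -17.9, 263.9]
tool_rot: [179.9, -0.0, 90.3]
ft_force: [0.0, -0.9, -0.5]
width: 85.1
```

```bash
python3 w.py w6
python3 - <<'E'
from fit import *
z=np.load('pics/w6.npz');P=z['P']
q=near(P,543,-131,45,118,132);print('disc',len(q),cv2.minEnclosingCircle(q[:,:2].astype(np.float32)),np.percentile(q[:,2],[5,50,95]))
A=np.c_[q[:,:2]-[543,-131],np.ones(len(q))];print(np.linalg.lstsq(A,q[:,2],rcond=None)[0])
q=near(P,543,-131,20,140,160);print('knob',len(q),np.median(q,0))
E
```

```text
[543.5 -17.9 263.9] [179.9  -0.   90.3] 16.25 85.06986232972693 [ 0.  -0.9 -0.5]
coaster 10143 ((519.7844848632812, 138.04879760742188), (100.7020034790039, 101.11812591552734), 73.91446685791016)
mat 2897 ((543.6267700195312, -129.6090545654297), 49.805179595947266) [ 543.89861885 -113.56688247    6.17649002]
disc 3605 ((543.0694580078125, -130.26197814941406), 36.58952331542969) [119.67433808 122.35243803 123.83636732]
[ 3.63541997e-04 -1.12851464e-02  1.22354145e+02]
knob 744 [ 543.33477389 -126.43150063  150.02534751]
```

View pics/w6.png

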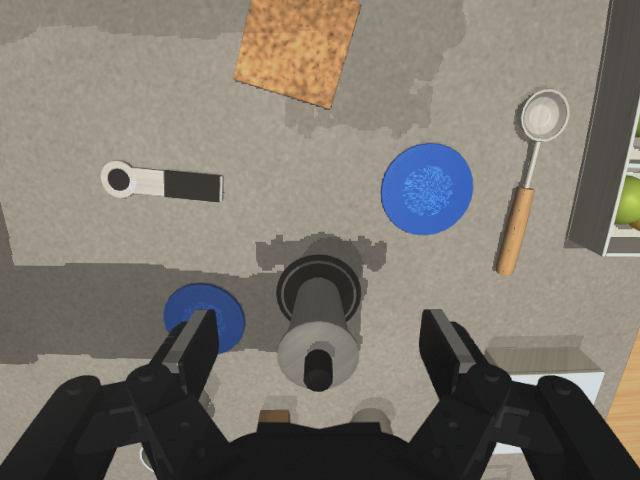

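The cap is seated and level: its disc top is at about 122.5 mm against 123 expected, and it's centred on the tin. Next is the tall beaker.

Emit:
servo_tool --motion '[{"tx": -45, "ty": -29, "tz": 0, "turn": 0}, {"tx": -45, "ty": -29, "tz": 0, "turn": 0}, {"tx": -45, "ty": -29, "tz": 0, "turn": 0}, {"tx": -45, "ty": -29, "tz": 0, "turn": 0}, {"tx": -45, "ty": -29, "tz": 0, "turn": 0}, {"tx": -44, "ty": -26, "tz": 0, "turn": 0}, {"tx": 0, "ty": 0, "tz": 0, "turn": 0}, {"tx": 0, "ty": 0, "tz": 0, "turn": 0}]'

```text
time_s: 17.3
ee_pos: [371.8, -290.6, 263.0]
tool_rot: [-180.0, -0.0, 89.9]
ft_force: [0.5, 0.5, -0.6]
width: 85.2
```

```bash
python3 w.py w7 372,-290,95,28
```

```text
[ 371.8 -290.6  263. ] [-180.    -0.    89.9] 17.3 85.16457374137397 [ 0.5  0.5 -0.6]
372,-290,95,28 714 free [ 372.1 -289.7   27.3] z 95.4
mat 3879 ((542.8876342773438, -130.52587890625), 50.005714416503906) [ 526.77007585 -142.44977168    6.18794278]
```

Emit:
servo_tool --motion '[{"tx": 0, "ty": 0, "tz": 55, "turn": 0}, {"tx": 0, "ty": 0, "tz": 60, "turn": 0}, {"tx": 0, "ty": 0, "tz": 45, "turn": 0}, {"tx": 0, "ty": 0, "tz": 25, "turn": 0}, {"tx": 0, "ty": 0, "tz": 0, "turn": 0}]'

```text
time_s: 17.98
ee_pos: [371.5, -288.1, 76.6]
tool_rot: [-179.8, -0.2, 90.1]
ft_force: [0.9, -0.1, 0.5]
width: 85.5
```

Emit:
servo_tool --motion '[{"tx": 0, "ty": 0, "tz": 0, "turn": 0}, {"tx": 0, "ty": 0, "tz": 0, "turn": 0}, {"tx": 0, "ty": 0, "tz": 0, "turn": 0}, {"tx": 0, "ty": 0, "tz": 0, "turn": 0}, {"tx": 0, "ty": 0, "tz": 0, "turn": 0}, {"tx": 0, "ty": 0, "tz": 0, "turn": 0}]' --gripper 0 --force 30

```text
time_s: 18.73
ee_pos: [373.5, -291.0, 80.0]
tool_rot: [179.9, 0.1, 90.0]
ft_force: [-1.5, 1.1, 6.2]
width: 56.8
```

Emit:
servo_tool --motion '[{"tx": 0, "ty": 0, "tz": -20, "turn": 0}, {"tx": 0, "ty": 0, "tz": -55, "turn": 0}, {"tx": 0, "ty": 0, "tz": -60, "turn": 0}, {"tx": 0, "ty": 0, "tz": -60, "turn": 0}, {"tx": 0, "ty": 0, "tz": -20, "turn": 0}, {"tx": 0, "ty": 0, "tz": 0, "turn": 0}]'

```text
time_s: 19.48
ee_pos: [373.4, -290.9, 295.7]
tool_rot: [179.8, 0.2, 90.0]
ft_force: [-0.1, 0.5, -1.0]
width: 56.9
```

Emit:
servo_tool --motion '[{"tx": 53.5, "ty": 18.5, "tz": 0, "turn": 0}, {"tx": 53.5, "ty": 18.5, "tz": 0, "turn": 0}, {"tx": 53.5, "ty": 18.5, "tz": 0, "turn": 0}, {"tx": 53.5, "ty": 18.5, "tz": 0, "turn": 0}, {"tx": 53.5, "ty": 18.5, "tz": 0, "turn": 0}, {"tx": 53.5, "ty": 18.5, "tz": 0, "turn": 0}, {"tx": 53.5, "ty": 18.5, "tz": 20, "turn": 0}, {"tx": 53.5, "ty": 18.5, "tz": 20, "turn": 0}, {"tx": 0, "ty": 0, "tz": 20, "turn": 0}, {"tx": 0, "ty": 0, "tz": 0, "turn": 0}]'

```text
time_s: 20.72
ee_pos: [518.2, 137.9, 230.1]
tool_rot: [-179.7, 0.1, 90.1]
ft_force: [0.0, -0.9, -0.4]
width: 57.2
```

```bash
python3 w.py w8
python3 - <<'E'
from fit import *
s=env.sense();print(s['ee_pos'])
z=np.load('pics/w8.npz');P=z['P'];x,y,h=s['ee_pos']
q=near(P,x,y,36,h+5,h+30);print(np.histogram(q[:,2]-h,bins=np.arange(5,31,1.5)))
E
```

```text
[518.2 137.9 230.1] [-1.797e+02  1.000e-01  9.010e+01] 20.725 57.22633267872306 [ 0.  -0.9 -0.4]
coaster 8040 ((520.3056030273438, 137.7188720703125), (99.50157165527344, 99.85931396484375), 73.63310241699219)
[518.96049224 137.53073339 231.62987306]
(array([ 823,  856,  925,  930, 1446, 2241,  788,  162,   71,   63,   57,
         87,   99,  116,  130,  147,  113]), array([ 5. ,  6.5,  8. ,  9.5, 11. , 12.5, 14. , 15.5, 17. , 18.5, 20. ,
       21.5, 23. , 24.5, 26. , 27.5, 29. , 30.5]))
```

Run:
```python
from fit import *
z=np.load('pics/w8.npz');P=z['P']
q=near(P,518.5,137.8,34,243,247.5);print(len(q),circ(q[:,:2]))
L=[]
for i in range(3): L.append(env.sense()['ee_pos']); env.get_image('wrist')
print(L)
```

```text
4206 [518.  139.3  27.6]
[array([518.96049224, 137.53073339, 231.62987306]), array([519.72043512, 137.35037367, 232.75736675]), array([520.24270168, 137.28404749, 233.49978513])]
```

Emit:
servo_tool --motion '[{"tx": 0, "ty": 0, "tz": 45, "turn": 0}, {"tx": 0, "ty": 0, "tz": 50, "turn": 0}, {"tx": 0, "ty": 0, "tz": 30, "turn": 0}, {"tx": 0, "ty": 0, "tz": 13, "turn": 0}, {"tx": 0, "ty": 0, "tz": 0, "turn": 0}, {"tx": 0, "ty": 0, "tz": 0, "turn": 0}]'

```text
time_s: 21.68
ee_pos: [521.8, 138.0, 97.0]
tool_rot: [179.8, -0.0, 90.0]
ft_force: [0.4, -0.1, -0.9]
width: 56.6
```

Emit:
servo_tool --motion '[{"tx": -1.3, "ty": 0, "tz": 4, "turn": 0}, {"tx": 0, "ty": 0, "tz": 3, "turn": 0}, {"tx": 0, "ty": 0, "tz": 0, "turn": 0}, {"tx": 0, "ty": 0, "tz": 0, "turn": 0}]'

```text
time_s: 22.18
ee_pos: [520.4, 136.6, 88.3]
tool_rot: [180.0, -0.0, 90.0]
ft_force: [0.1, -0.2, -1.1]
width: 56.7
```

Emit:
servo_tool --motion '[{"tx": 0, "ty": 0, "tz": 1, "turn": 0}, {"tx": 0, "ty": 0, "tz": 1, "turn": 0}, {"tx": 0, "ty": 0, "tz": 0, "turn": 0}]'

```text
time_s: 22.55
ee_pos: [520.3, 136.5, 86.2]
tool_rot: [-180.0, 0.0, 90.0]
ft_force: [0.7, -0.8, -1.3]
width: 56.7
```

Emit:
servo_tool --motion '[{"tx": 0, "ty": 0, "tz": 1, "turn": 0}, {"tx": 0, "ty": 0, "tz": 0, "turn": 0}]'

```text
time_s: 22.8
ee_pos: [520.4, 136.5, 85.3]
tool_rot: [180.0, -0.0, 90.0]
ft_force: [-0.7, 0.3, -0.5]
width: 56.4
```

Emit:
servo_tool --motion '[{"tx": 0, "ty": 0, "tz": 1, "turn": 0}, {"tx": 0, "ty": 0, "tz": 1, "turn": 0}, {"tx": 0, "ty": 0, "tz": 0, "turn": 0}]'

```text
time_s: 23.18
ee_pos: [520.6, 136.9, 85.1]
tool_rot: [179.9, -0.1, 90.0]
ft_force: [-4.9, 0.2, 14.3]
width: 56.7
```

Emit:
servo_tool --motion '[{"tx": 0, "ty": 0, "tz": 0, "turn": 0}, {"tx": 0, "ty": 0, "tz": 0, "turn": 0}, {"tx": 0, "ty": 0, "tz": 0, "turn": 0}, {"tx": 0, "ty": 0, "tz": 0, "turn": 0}, {"tx": 0, "ty": 0, "tz": 0, "turn": 0}]' --gripper 1

```text
time_s: 23.8
ee_pos: [520.4, 136.5, 83.2]
tool_rot: [-180.0, 0.0, 90.0]
ft_force: [-1.0, -0.4, -0.4]
width: 85.5
```

Emit:
servo_tool --motion '[{"tx": 0, "ty": 0, "tz": -20, "turn": 0}, {"tx": 0, "ty": 0, "tz": -55, "turn": 0}, {"tx": 0, "ty": 0, "tz": -60, "turn": 0}, {"tx": 55, "ty": -10, "tz": -20, "turn": 0}, {"tx": 60, "ty": -10, "tz": 0, "turn": 0}, {"tx": 60, "ty": -10, "tz": 0, "turn": 0}, {"tx": 22, "ty": 0, "tz": 0, "turn": 0}, {"tx": 0, "ty": 0, "tz": 0, "turn": 0}, {"tx": 0, "ty": 0, "tz": 0, "turn": 0}]'

```text
time_s: 24.92
ee_pos: [490.5, 332.3, 238.0]
tool_rot: [-180.0, 0.1, 89.9]
ft_force: [0.3, -0.5, 0.0]
width: 85.3
```

```bash
python3 w.py w9 520,138,100,28 490,334,80,20
```

```text
[490.5 332.3 238. ] [-1.80e+02  1.00e-01  8.99e+01] 24.925 85.27854107262506 [ 0.3 -0.5  0. ]
520,138,100,28 287 free [519.  138.3  27.6] z 100.1
490,334,80,20 534 free [489.3 334.7  19.4] z 80.3
coaster 2939 ((521.1123046875, 137.32652282714844), (100.91157531738281, 102.66295623779297), 74.08330535888672)
```

View pics/w9.png

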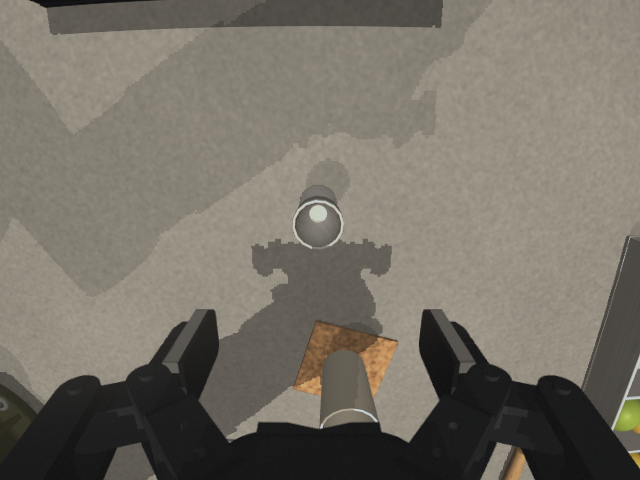

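The beaker is standing on the coaster with its rim at (519,138.3) at z=100, and the jigger is at (489.4,334.7).

Emit:
servo_tool --motion '[{"tx": 1, "ty": -1, "tz": 50, "turn": 0}, {"tx": 0, "ty": 0, "tz": 55, "turn": 0}, {"tx": 0, "ty": 0, "tz": 40, "turn": 0}, {"tx": 0, "ty": 0, "tz": 17, "turn": 0}, {"tx": 0, "ty": 0, "tz": 0, "turn": 0}, {"tx": 0, "ty": 0, "tz": 0, "turn": 0}]'

```text
time_s: 25.72
ee_pos: [490.8, 335.0, 78.2]
tool_rot: [179.9, -0.1, 90.0]
ft_force: [-0.8, -0.0, -0.2]
width: 85.7
```

Emit:
servo_tool --motion '[{"tx": 0, "ty": 0, "tz": 0, "turn": 0}, {"tx": 0, "ty": 0, "tz": 0, "turn": 0}, {"tx": 0, "ty": 0, "tz": 0, "turn": 0}, {"tx": 0, "ty": 0, "tz": 0, "turn": 0}, {"tx": 0, "ty": 0, "tz": 0, "turn": 0}, {"tx": 0, "ty": 0, "tz": 0, "turn": 0}, {"tx": 0, "ty": 0, "tz": 0, "turn": 0}]' --gripper 0 --force 30

```text
time_s: 26.6
ee_pos: [489.8, 335.0, 77.4]
tool_rot: [179.9, -0.0, 90.0]
ft_force: [-1.1, -1.0, 5.1]
width: 40.1
```

Emit:
servo_tool --motion '[{"tx": 0, "ty": 0, "tz": -20, "turn": 0}, {"tx": 0, "ty": 0, "tz": -50, "turn": 0}, {"tx": 0, "ty": 0, "tz": -60, "turn": 0}, {"tx": 0, "ty": 0, "tz": -60, "turn": 0}, {"tx": 0, "ty": 0, "tz": 0, "turn": 0}, {"tx": 0, "ty": 0, "tz": 0, "turn": 0}, {"tx": 0, "ty": 0, "tz": 0, "turn": 0}]'

```text
time_s: 27.48
ee_pos: [488.4, 333.9, 264.2]
tool_rot: [-179.8, 0.1, 90.0]
ft_force: [0.2, 0.1, -0.7]
width: 39.9
```

```bash
python3 w.py w10
python3 - <<'E'
from fit import *
s=env.sense();print(s['ee_pos'])
z=np.load('pics/w10.npz');P=z['P'];x,y,h=s['ee_pos']
q=near(P,x,y,24,h-2,h+14);print(np.histogram(q[:,2]-h,bins=np.arange(-2,14,1)))
for a in (2,3,4,5,6):
  k=q[(q[:,2]-h>a)&(q[:,2]-h<a+3)]; print(a,circ(k[:,:2]))
E
```

```text
[488.4 333.9 264.2] [-1.798e+02  1.000e-01  9.000e+01] 27.475 39.8942796334842 [ 0.2  0.1 -0.7]
[488.42015318 333.90243025 264.21343013]
(array([294, 303, 379, 975, 877, 105,  51,  59,  57,  58,  51,  73,  54,
        76, 132]), array([-2, -1,  0,  1,  2,  3,  4,  5,  6,  7,  8,  9, 10, 11, 12, 13]))
2 [488.  333.9  19.7]
3 [488.1 335.1  20.9]
4 [488.  336.2  21.3]
5 [488.1 336.2  21.3]
6 [488.  335.9  21.4]
```

View pics/w10.png

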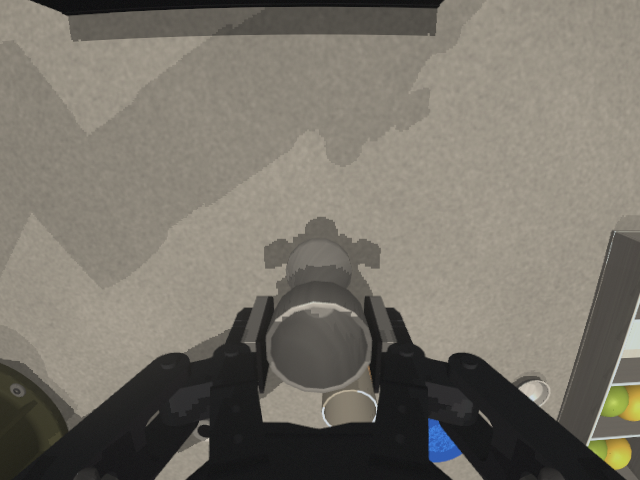

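The jigger is held upright and centred. Its target is coaster (520,137.8) plus 101 mm along -y, at yaw -16.3°, which is (491.7,40.9).

Emit:
servo_tool --motion '[{"tx": -50, "ty": 0, "tz": 0, "turn": 0}, {"tx": -60, "ty": 0, "tz": 0, "turn": 0}, {"tx": -60, "ty": 0, "tz": 0, "turn": 0}, {"tx": -60, "ty": 0, "tz": 0, "turn": 0}, {"tx": -60, "ty": 0, "tz": 20, "turn": 0}, {"tx": -3, "ty": 2, "tz": 60, "turn": 0}, {"tx": 0, "ty": 0, "tz": 60, "turn": 0}, {"tx": 0, "ty": 0, "tz": 30, "turn": 0}, {"tx": 0, "ty": 0, "tz": 0, "turn": 0}, {"tx": 0, "ty": 0, "tz": 0, "turn": 0}]'

```text
time_s: 28.78
ee_pos: [491.9, 42.4, 97.3]
tool_rot: [180.0, -0.0, 90.0]
ft_force: [0.2, 0.6, -1.1]
width: 40.3
```

Emit:
servo_tool --motion '[{"tx": 0, "ty": 0, "tz": 5, "turn": 0}, {"tx": 0, "ty": 0, "tz": 0, "turn": 0}, {"tx": 0, "ty": 0, "tz": 0, "turn": 0}]'

```text
time_s: 29.15
ee_pos: [491.8, 42.3, 92.1]
tool_rot: [179.9, -0.0, 90.0]
ft_force: [0.3, -0.1, -1.2]
width: 40.2
```

Emit:
servo_tool --motion '[{"tx": -1.3, "ty": 0, "tz": 6, "turn": 0}, {"tx": 0, "ty": 0, "tz": 5, "turn": 0}, {"tx": 0, "ty": 0, "tz": 0, "turn": 0}, {"tx": 0, "ty": 0, "tz": 0, "turn": 0}]'

```text
time_s: 29.65
ee_pos: [491.3, 40.9, 80.4]
tool_rot: [-180.0, 0.0, 90.0]
ft_force: [0.4, 0.5, -0.9]
width: 40.2
```

Emit:
servo_tool --motion '[{"tx": 0, "ty": 0, "tz": 1, "turn": 0}, {"tx": 0, "ty": 0, "tz": 1, "turn": 0}, {"tx": 0, "ty": 0, "tz": 0, "turn": 0}]'

```text
time_s: 30.02
ee_pos: [491.3, 40.9, 78.5]
tool_rot: [-180.0, -0.0, 90.0]
ft_force: [-0.4, 0.2, -1.9]
width: 39.9
```

Emit:
servo_tool --motion '[{"tx": 0, "ty": 0, "tz": 1, "turn": 0}, {"tx": 0, "ty": 0, "tz": 0, "turn": 0}]'

```text
time_s: 30.28
ee_pos: [491.5, 40.9, 77.6]
tool_rot: [180.0, 0.0, 90.0]
ft_force: [-0.1, 0.2, -1.0]
width: 39.7
```

Emit:
servo_tool --motion '[{"tx": 0, "ty": 0, "tz": 1, "turn": 0}, {"tx": 0, "ty": 0, "tz": 0.5, "turn": 0}, {"tx": 0, "ty": 0, "tz": 0, "turn": 0}]'

```text
time_s: 30.65
ee_pos: [491.7, 40.6, 77.4]
tool_rot: [180.0, 0.0, 90.0]
ft_force: [-3.6, -1.9, 14.0]
width: 39.9
```

Emit:
servo_tool --motion '[{"tx": 0, "ty": 0, "tz": 0, "turn": 0}, {"tx": 0, "ty": 0, "tz": 0, "turn": 0}, {"tx": 0, "ty": 0, "tz": 0, "turn": 0}, {"tx": 0, "ty": 0, "tz": 0, "turn": 0}, {"tx": 0, "ty": 0, "tz": 0, "turn": 0}]' --gripper 0.85

```text
time_s: 31.28
ee_pos: [491.3, 41.0, 75.9]
tool_rot: [-180.0, -0.0, 90.0]
ft_force: [-0.3, 0.1, 0.3]
width: 72.8
```

Emit:
servo_tool --motion '[{"tx": 0, "ty": 0, "tz": -20, "turn": 0}, {"tx": 0, "ty": 0, "tz": -55, "turn": 0}, {"tx": 0, "ty": 0, "tz": -60, "turn": 0}, {"tx": 0, "ty": 0, "tz": -50, "turn": 0}, {"tx": 0, "ty": 0, "tz": 0, "turn": 0}, {"tx": 0, "ty": 0, "tz": 0, "turn": 0}]'

```text
time_s: 32.02
ee_pos: [491.2, 40.9, 260.6]
tool_rot: [-180.0, 0.0, 90.0]
ft_force: [-0.2, -0.1, -0.9]
width: 73.0
```

```bash
python3 w.py w11 520,138,100,28 491,41,80,20
```

```text
[491.2  40.9 260.6] [-180.    0.   90.] 32.025 72.96836301677054 [-0.2 -0.1 -0.9]
520,138,100,28 956 free [518.9 137.4  27.2] z 100.4
491,41,80,20 464 free [491.1  39.7  19.4] z 80.4
coaster 5473 ((520.8580322265625, 137.81369018554688), (100.73236846923828, 100.83899688720703), 73.70331573486328)
mat 2622 ((543.4993896484375, -128.7870635986328), 50.17921829223633) [ 541.14537603 -114.33831846    6.12996857]
```

Everything is good so far: jigger at (491,40) and beaker at (519,137.5). Next is the box.

Emit:
servo_tool --motion '[{"tx": -50, "ty": 0, "tz": 0, "turn": 0}, {"tx": -60, "ty": -1, "tz": 0, "turn": 0}, {"tx": -60, "ty": -1, "tz": 0, "turn": 0}, {"tx": -60, "ty": -1, "tz": 0, "turn": 0}, {"tx": -60, "ty": -1, "tz": 0, "turn": 0}, {"tx": -60, "ty": -1, "tz": 0, "turn": 0}, {"tx": -26, "ty": 0, "tz": 0, "turn": 0}, {"tx": 0, "ty": 0, "tz": 0, "turn": 0}, {"tx": 0, "ty": 0, "tz": 0, "turn": 0}]'

```text
time_s: 33.2
ee_pos: [486.1, -333.7, 260.1]
tool_rot: [-179.9, -0.1, 90.0]
ft_force: [0.1, 0.0, -0.5]
width: 72.8
```

```bash
cat > box.py <<'E'
from fit import *
import sys
x,y,z0,z1=map(float,sys.argv[2:6])
z=np.load('pics/%s.npz'%sys.argv[1]);P=z['P'];C=z['C']
m=(np.hypot(P[:,0]-x,P[:,1]-y)<45)&(P[:,2]>z0)&(P[:,2]<z1)
q=P[m];c=C[m];print(len(q),np.median(q[:,2]),c.mean(0).round())
f=(C[m][:,0]-C[m][:,2]>15)|(c.sum(1)<150)
print(cv2.minAreaRect(q[:,:2].astype(np.float32)),cv2.minAreaRect(q[f][:,:2].astype(np.float32)))
E
python3 w.py w12; python3 box.py w12 486 -336 76 86
```

```text
[ 486.1 -333.7  260.1] [-1.799e+02 -1.000e-01  9.000e+01] 33.2 72.81844982044987 [ 0.1  0.  -0.5]
mat 2835 ((543.9660034179688, -143.34759521484375), 47.36056900024414) [ 543.35030124 -159.78908282    6.12794889]
2858 79.62395710152086 [178. 146. 102.]
((485.09454345703125, -334.34393310546875), (39.9671516418457, 55.69530487060547), 0.6412021517753601) ((485.09454345703125, -334.34393310546875), (39.9671516418457, 55.69530487060547), 0.6412021517753601)
```

View pics/w12.png

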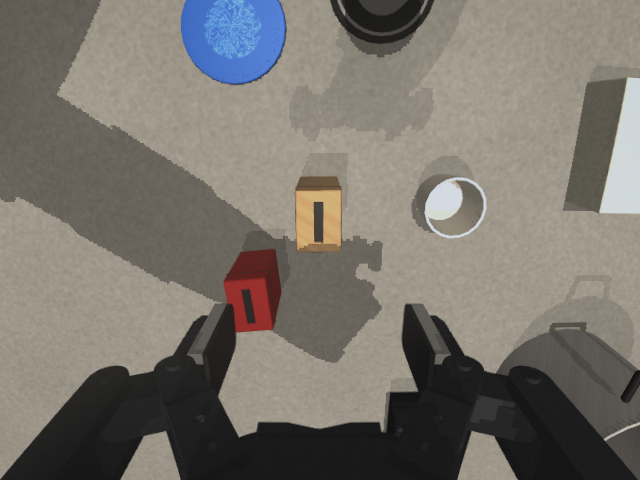

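The wooden box is at pixel (318,217) and the red look-alike at (255,290). The box is at (485.1,-334.3) with yaw about 0.6°.

Emit:
servo_tool --motion '[{"tx": 0.5, "ty": -1, "tz": 50, "turn": 0}, {"tx": 0, "ty": 0, "tz": 60, "turn": 0}, {"tx": 0, "ty": 0, "tz": 50, "turn": 0}, {"tx": 0, "ty": 0, "tz": 36, "turn": 0}, {"tx": 0, "ty": 0, "tz": 0, "turn": 0}, {"tx": 0, "ty": 0, "tz": 0, "turn": 0}]' --gripper 0.78

```text
time_s: 34.0
ee_pos: [486.5, -334.3, 66.7]
tool_rot: [179.9, 0.1, 90.1]
ft_force: [0.8, 0.8, 0.8]
width: 66.4
```

Emit:
servo_tool --motion '[{"tx": 0, "ty": 0, "tz": 0, "turn": 0}, {"tx": 0, "ty": 0, "tz": 0, "turn": 0}, {"tx": 0, "ty": 0, "tz": 0, "turn": 0}, {"tx": 0, "ty": 0, "tz": 0, "turn": 0}, {"tx": 0, "ty": 0, "tz": 0, "turn": 0}, {"tx": 0, "ty": 0, "tz": 0, "turn": 0}]' --gripper 0 --force 45

```text
time_s: 34.75
ee_pos: [486.6, -335.3, 67.1]
tool_rot: [179.8, 0.1, 90.0]
ft_force: [-1.1, 0.2, 8.4]
width: 39.3
```

Emit:
servo_tool --motion '[{"tx": 0, "ty": 0, "tz": -20, "turn": 0}, {"tx": 0, "ty": 0, "tz": -55, "turn": 0}, {"tx": 0, "ty": 0, "tz": -60, "turn": 0}, {"tx": 0, "ty": 0, "tz": -60, "turn": 0}, {"tx": 0, "ty": 0, "tz": -15, "turn": 0}, {"tx": 0, "ty": 0, "tz": 0, "turn": 0}]'

```text
time_s: 35.5
ee_pos: [485.8, -335.0, 276.1]
tool_rot: [179.9, 0.1, 90.0]
ft_force: [-0.5, -0.1, -2.3]
width: 39.1
```

Emit:
servo_tool --motion '[{"tx": 55.5, "ty": 16.3, "tz": 0, "turn": 0}, {"tx": 55.5, "ty": 16.3, "tz": 0, "turn": 0}, {"tx": 55.5, "ty": 16.3, "tz": 0, "turn": 0}, {"tx": 55.5, "ty": 16.3, "tz": 0, "turn": 0}, {"tx": 55.5, "ty": 16.3, "tz": 0, "turn": 0}, {"tx": 55.5, "ty": 16.3, "tz": 0, "turn": 0}, {"tx": 55.5, "ty": 16.3, "tz": 0, "turn": 0}, {"tx": 55.5, "ty": 16.3, "tz": 0, "turn": 0}, {"tx": 0, "ty": 0, "tz": 0, "turn": 8.1}, {"tx": 0, "ty": 0, "tz": 0, "turn": 8.2}]'

```text
time_s: 36.75
ee_pos: [614.4, 110.4, 271.5]
tool_rot: [-179.7, 0.1, 73.5]
ft_force: [0.2, -0.6, -1.0]
width: 39.2
```

Emit:
servo_tool --motion '[{"tx": 0, "ty": 0, "tz": 20, "turn": 0}, {"tx": 0, "ty": 0, "tz": 0, "turn": 0}, {"tx": 0, "ty": 0, "tz": 0, "turn": 0}]'

```text
time_s: 37.12
ee_pos: [615.2, 109.2, 254.0]
tool_rot: [-179.9, 0.1, 73.7]
ft_force: [-0.0, -0.4, -0.8]
width: 39.8
```

```bash
python3 - <<'E'
from h import *
env.get_image('wrist');env.get_image('wrist');print(env.sense()['ee_pos'])
E
python3 w.py w13; python3 box.py w13 616 110 260 280; python3 -c "
from fit import *
z=np.load('pics/w13.npz');q=near(z['P'],616,110,45,225,300);print(np.histogram(q[:,2],bins=np.arange(225,300,5)))"
```

```text
[615.87896011 109.3276665  255.11854128]
[615.9 109.3 255.1] [180.    0.   73.7] 37.225 39.557327940144006 [-0.2  0.1 -1.4]
coaster 4983 ((519.5078735351562, 138.20315551757812), (98.97807312011719, 101.81752014160156), 73.43946838378906)
18825 267.78367930102365 [112.  90.  65.]
((616.1126098632812, 110.19842529296875), (56.3486328125, 87.13679504394531), 73.43211364746094) ((616.1126098632812, 110.19842529296875), (56.3486328125, 87.13679504394531), 73.43211364746094)
(array([  370,   405,   521,   687,   784,   983,  1061,  1169, 15589,
         666,  1401,  2270,  4202,   962]), array([225, 230, 235, 240, 245, 250, 255, 260, 265, 270, 275, 280, 285,
       290, 295]))
```

View pics/w13.png

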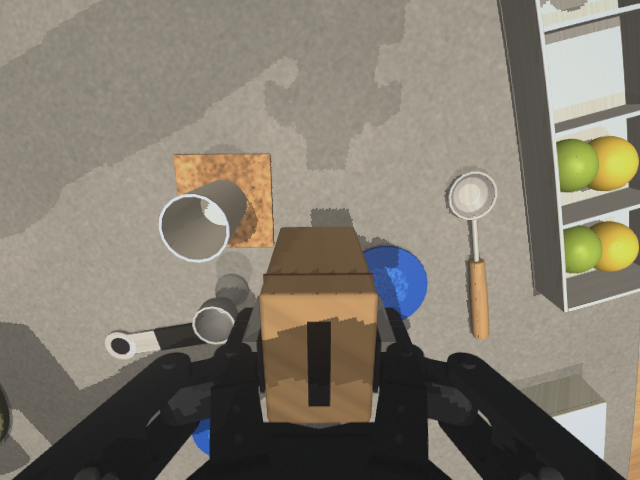

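The held box is parallel to the coaster's far edge and its centre is at (616.1,110.2), against a target of (616,109.7). I'll lower it.

Emit:
servo_tool --motion '[{"tx": 0, "ty": 0, "tz": 50, "turn": 0}, {"tx": 0, "ty": 0, "tz": 60, "turn": 0}, {"tx": 0, "ty": 0, "tz": 40, "turn": 0}, {"tx": 0, "ty": 0, "tz": 20, "turn": 0}, {"tx": 0, "ty": 0, "tz": 10, "turn": 0}, {"tx": 0, "ty": 0, "tz": 0, "turn": 0}, {"tx": 0, "ty": 0, "tz": 0, "turn": 0}]'

```text
time_s: 38.15
ee_pos: [616.8, 109.6, 76.4]
tool_rot: [179.9, -0.1, 73.7]
ft_force: [-1.1, 0.1, -0.5]
width: 39.3
```

Emit:
servo_tool --motion '[{"tx": 0, "ty": 0, "tz": 2, "turn": 0}, {"tx": 0, "ty": 0, "tz": 1.5, "turn": 0}, {"tx": 0, "ty": 0, "tz": 0, "turn": 0}, {"tx": 0, "ty": 0, "tz": 0, "turn": 0}]'

```text
time_s: 38.65
ee_pos: [615.8, 109.4, 71.6]
tool_rot: [180.0, 0.0, 73.7]
ft_force: [0.9, -0.2, -2.0]
width: 39.8
```

Emit:
servo_tool --motion '[{"tx": 0, "ty": 0, "tz": 1, "turn": 0}, {"tx": 0, "ty": 0, "tz": 0, "turn": 0}]'

```text
time_s: 38.9
ee_pos: [615.7, 109.4, 70.4]
tool_rot: [-180.0, 0.0, 73.7]
ft_force: [-0.2, 0.2, -0.9]
width: 39.2
```

Emit:
servo_tool --motion '[{"tx": 0, "ty": 0, "tz": 1, "turn": 0}, {"tx": 0, "ty": 0, "tz": 0, "turn": 0}]'

```text
time_s: 39.15
ee_pos: [615.7, 109.4, 69.4]
tool_rot: [-180.0, 0.0, 73.7]
ft_force: [-0.4, -0.3, -1.3]
width: 39.6
```

Emit:
servo_tool --motion '[{"tx": 0, "ty": 0, "tz": 1, "turn": 0}, {"tx": 0, "ty": 0, "tz": 1, "turn": 0}, {"tx": 0, "ty": 0, "tz": 0, "turn": 0}]'

```text
time_s: 39.52
ee_pos: [615.7, 109.4, 67.4]
tool_rot: [-180.0, 0.0, 73.7]
ft_force: [-0.1, -0.4, -2.1]
width: 39.9
```

Emit:
servo_tool --motion '[{"tx": 0, "ty": 0, "tz": 1, "turn": 0}, {"tx": 0, "ty": 0, "tz": 0, "turn": 0}]'

```text
time_s: 39.78
ee_pos: [615.8, 109.5, 67.2]
tool_rot: [180.0, -0.0, 73.7]
ft_force: [-2.5, -0.5, 5.1]
width: 39.5
```

Contact. I'll release, retreat upward and check everything.

Emit:
servo_tool --motion '[{"tx": 0, "ty": 0, "tz": 0, "turn": 0}, {"tx": 0, "ty": 0, "tz": 0, "turn": 0}, {"tx": 0, "ty": 0, "tz": 0, "turn": 0}, {"tx": 0, "ty": 0, "tz": 0, "turn": 0}]' --gripper 0.78

```text
time_s: 40.28
ee_pos: [615.8, 109.4, 66.4]
tool_rot: [-180.0, 0.0, 73.7]
ft_force: [0.8, 0.6, 0.3]
width: 66.4
```

Emit:
servo_tool --motion '[{"tx": 0, "ty": 0, "tz": -20, "turn": 0}, {"tx": 0, "ty": 0, "tz": -55, "turn": 0}, {"tx": 0, "ty": 0, "tz": -60, "turn": 0}, {"tx": 0, "ty": 0, "tz": -60, "turn": 0}, {"tx": 0, "ty": 0, "tz": -30, "turn": 0}, {"tx": 0, "ty": 0, "tz": 0, "turn": 0}, {"tx": 0, "ty": 0, "tz": 0, "turn": 0}]'

```text
time_s: 41.15
ee_pos: [615.4, 109.4, 290.5]
tool_rot: [-179.9, 0.0, 73.7]
ft_force: [-0.0, 0.6, -0.5]
width: 66.7
```

```bash
python3 w.py w14 520,138,100,28 491,40,80,20 ; python3 box.py w14 616 110 76 86
python3 - <<'E'
from fit import *
for n in('side','scene'):
    im,d,p,T=grab(n); save(n+'9.png',im); P=cloud(d,p,T)[d>0]
    for k,x,y,z,r in (('short',615,-329,50,29),('jig',491,40,80,20),('beaker',520,138,100,28)):
        q=near(P,x,y,r+12,z-4,z+6)
        if len(q)>20: print(n,k,circ(q[:,:2]),np.percentile(q[:,2],90).round(1))
    q=near(P,543,-131,45,119,132)
    if len(q)>20: print(n,'capdisc',np.median(q,0).round(1))
E
```

```text
[615.4 109.4 290.5] [-179.9    0.    73.7] 41.15 66.67848059996152 [-0.   0.6 -0.5]
520,138,100,28 657 free [519.4 137.7  27.4] z 100.3
491,40,80,20 217 free [491.8  40.4  19.3] z 80.3
coaster 4225 ((519.5462036132812, 137.7249755859375), (99.60403442382812, 101.52037811279297), 73.69349670410156)
mat 2081 ((544.2034912109375, -129.31002807617188), 50.467376708984375) [ 548.17955908 -114.93125185    6.16178813]
2444 79.6504593632165 [189. 157. 109.]
((614.6905517578125, 110.32669067382812), (56.328311920166016, 39.7857666015625), 74.47477722167969) ((614.6905517578125, 110.32669067382812), (56.328311920166016, 39.7857666015625), 74.47477722167969)
side short [ 614.2 -329.3   28.1] 51.7
side jig [489.9  39.4  19.2] 81.9
side beaker [518.3 138.   27.7] 102.1
side capdisc [ 532.5 -139.1  123.9]
scene short [ 615.6 -328.7   28.1] 53.0
scene jig [492.9  38.3  19.4] 83.1
scene beaker [520.9 136.6  27.4] 102.9
scene capdisc [ 557.1 -127.   124.4]
```

View pics/scene9.png

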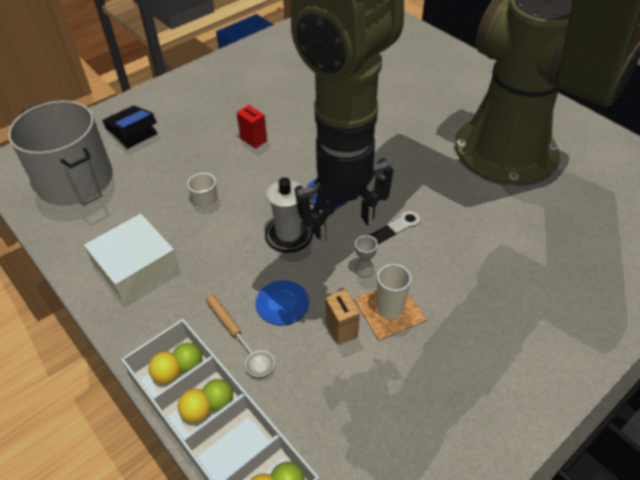

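The layout is complete: shaker with its cap at (288,215), jigger (365,255), beaker (393,292) on the coaster and box (342,317) behind it, all upright. The gripper is clear, so I'll hand in.

```bash
python3 -c "
from rig import env
print(env.finish_job())"
```

```text
the job is handed in; nothing more can be done
None
```

The bar is laid out and handed in: tin, cap, beaker, jigger and box were placed in that order, by about 41 s on the robot's clock. Nothing was knocked over, and no force reading passed 15 N.

Last checks, mostly from the wrist camera:

| Item | Result |
|---|---|
| Tin | Within about 1 mm of the mat's centre |
| Cap | Seated and level; disc top at 122.4 mm, expected 123 |
| Beaker | Within about 1 mm of the coaster's centre |
| Jigger | Within about 1 mm of its target, so the gap is about 30 mm |
| Box | About 1.5 mm from its target and within 1° of parallel |
| Short beaker | Unmoved |
| Bottle opener | Never touched; looks in place in the last picture, position not re-measured |

- **Camera disagreement:** the scene and side cameras differed from the wrist camera by up to 2 to 3 mm. I used the wrist readings.
- **Refused and shortened moves:** the first move call was refused because its rows were incomplete. One move with the cap stopped short, and I corrected it before lowering the cap.

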